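Wind and set a mouse trap along the low wall

ROBOT

A 6-joint arm with a two-finger parallel gripper is mounted at the origin on the work surface. World frame = base frame: x ahead of the robot, y to its left, z up, the work surface at z = 0. Lengths are in m, angles in rad, forces in N, time in s.
With the tool pointing down it reaches from about 0.425 to 0.95 m from the base axis. Payload 3.5 kg.
Tool frame: the origin (TCP) lies at the very end of the fingers, on their centre line; the grasp point (between the pads) lies 19 mm behind it; y points along the fingers, z is the direction in which the jaws open and shut, and the axes are right-handed (so a half turn about y gives the same grasp; the last joint's range is limited). The gripper opens to 85 mm and grips with 20 to 120 N. Pads are 22 mm wide; open, the fingers measure 114 mm over their backs; the gripper's body (76 mm by 85 mm) begins 54 mm behind the grasp point. The pads swing forward as they close: fully open they stand 13 mm farther back than shut.
Start: joints at [1.039, 0.286, 1.577, -0, 1.279, -0.15], TCP at [0.251, 0.626, 0.231] pointing down, gripper open.
Joint ranges: [-2.77, 2.77], [-0.9, 2.22], [0.21, 2.48], [-1.53, 4.67], [0.24, 2.81], [-2.84, 2.84]. Speed limits (rad/s): [2.79, 2.79, 3.14, 3.14, 3.14, 3.14].

INTERFACE

Orientations are given as a rotation vector (axis times angle).
In Python, from station import bot, set_gripper, ik, camera, status gives the robot as it stands. Calls block until the motion is done:
- bot.move_to(position, orientation): joint-space move of the TCP to a pose.
- bot.line_to(position, ori=None, speed=0.15, force_limit=None): straight line of the TCP; ori=None keeps the orientation; speed is the mean speed in m/s. With force_limit (N) it stops when the force on the tool has changed by that much, and returns True; else False.
- bot.move_j(angles): joint-space move.
- set_gripper(opening, squeeze=None): finger opening in m; squeeze is the grip in N (None keeps the last); returns when the fingers have stopped.
- bot.dwell(seconds).
- ik(position, orientation): joint angles nearest the present ones, or None.
- camera(name): name is "scene" or "side" or "wrist"; returns a dict with "frame" (384x512x3 uint8, blue, green, red), "range_z" (384x512 float32, m along the optical axis (not along the pixel's ray), 0 where there is no reading), "fov_y" (degrees; the focal length in pixels is half the picture's height over the tangent of half this angle, whatever the lens; pixels are square), "cx", "cy" (the principal point, pixels), "extrinsics" (4x4, takes a point from world to camera coordinates). Camera axes: x right, y down, z forward; pixel columns grow to the right and rows downward; lengths in m; the calibration is good to about 2 mm. A picture is of the moment at which its call begins.
A pose or a line that the arm cannot do raises bot.Unreachable and nothing moves.
- bot.close_job(): hands the job in, once; it reports no verdict.
Readings, each from a call of its own:
- status.read_t(): time.
- status.read_joint_pos(): joint angles.
- status.read_qd(): joint speeds.
- status.read_effort(): joint torques, N m.
- status.read_tool_pos(): TCP position.
- status.read_ee_rot(): TCP orientation.
- status.read_contact_force(): force on the tool from outside, world axes, zero at the start.
- status.read_torque(): the same for the moment, N m.
- status.read_finger_gap(): finger opening in m.
Only numpy, scipy, OpenCV 4.12 (cv2) and the standard library are available. Lean on these libraries where they do the work, as an engineer would, in place of code of your own. Each camera call takes 0.05 s, during which the arm holds its last target.

TASK

Set the wind-up mouse trap: shut its clear clean-out lid, wind the red key clockwise until it comes up against its stop, and slide the trap back so that its rear long side stands flush along the low wall. Keep the trap flat on the counter, and leave the two bottles and the small carton where they stand.

Things in the scene. Friction and masses are not known exactly. Their poses are not given: they have to be found in the camera images.
- trap_base (a point): The trap: loose galvanised box, 150 mm deep (x), 240 mm long (y), 90 mm high, about 0.9 kg, flat on the counter. Point: centre of its underside. +x points from its front long side to its rear long side, the one to set against the wall (a mouse tunnel runs along it, a mouth in each end); +y points to the lid-hinge end. Its rear face starts 70 to 165 mm off the wall, up to 23 deg out of line; 5 to 10 N slides it.
- trap_back_left (a point): Point on the trap's rear face near its +y end (116 mm from the middle), 30 mm above the counter.
- trap_back_right (a point): Point on the trap's rear face near its -y end (116 mm from the middle), 30 mm above the counter.
- kerb: The low wall: fixed, grey with terracotta capping tiles, 63 mm high, 900 mm long, 90 mm thick. The origin lies on its front face, in the middle of its length, at counter level. Its +x axis points into the wall (away from the robot), its y runs along the face; the face is the plane x = 0.
- key_grip (a point): Red wing key upright on the trap's top deck, axis vertical, at x +20, y -55 mm of the trap. The wing is a blade 44 mm long (point's x), 9 mm thick (point's y), 26 mm high, 17 to 43 mm above the deck; half a turn looks the same. Point: wing's centre, on the axis, 120 mm above the counter. Ratchet wheel and brass click below it: up to 10 mm above the deck, within 35 mm of the axis.
- key (a joint): Winding angle in rad, grows clockwise seen from above: 0 = run down, 12.57 (two turns) = fully wound, against the stop. Starts 2.8 to 4.8 rad short of it. The spring pulls back with 0.05 to 0.08 N m. A ratchet, 16 clicks a turn (0.393 rad apart), holds it: let go, the key falls back to the last click passed. Last click at 12.49, the one before at 12.09.
- lid (a joint): Opening angle of the lid in rad: 0 = shut, lying on the trap's top; it starts open at 1.4 to 1.85 (about upright) and can go to 1.95. A stiff hinge (about 0.05 N m) holds it at any angle; pushed over, it does not fall shut by itself and must be pressed down all the way.
- lid_hinge (a point): Middle of the lid's hinge line, on the trap's top at its +y end, 90 mm above the counter (fixed to the trap, 24 mm in front of and 117 mm to the +y side of its middle). The hinge line runs along the trap's x.
- lid_edge (a point): Middle of the lid's free edge. The lid: clear plate in a thin steel frame, 98 mm wide (along the hinge), 114 mm from hinge to free edge, 3 mm thick; a black finger tab 30 mm wide, 6 mm high on its outer face at the free edge. Open, it stands up at the trap's +y end; it shuts towards the key.
- amber_bottle_mid (a point): Loose amber bottle, 36 mm across, 85 mm high; this point is half-way up. Leave it.
- white_bottle_mid (a point): Loose white bottle, 40 mm across, 95 mm high; this point is half-way up. Leave it.
- carton_mid (a point): Loose small cardboard carton, 60 x 60 x 80 mm high; this point is its centre. Leave it.

How it is judged:
At the end, for the whole second after the job is handed in: Lid shut (within 0.06 rad); key within two clicks of its stop (joint above 11.95 rad) and still; both ends of the trap's rear face within 7 mm of the wall's face, its middle within 360 mm of the wall's middle; trap flat on the counter (tilt under 0.03 rad, base under 4 mm) (value of joint lid below 0.06 rad and value of joint key above 11.95 rad and x of each of trap_back_left, trap_back_right in the frame of kerb above -0.007 m and y of trap_base in the frame of kerb between -0.36 and 0.36 m and angle between trap_base's own z axis and vertical below 0.03 rad and height (world z) of trap_base below 0.004 m and velocity of joint key below 0.05 rad/s); the robot touches nothing.
It fails at once if the trap is lifted or tipped (its base raised 20 mm, or tilted more than 10 degrees) (height (world z) of trap_base above 0.02 m or angle between trap_base's own z axis and vertical above 0.17 rad).
It fails at once if a bottle or the small carton is moved more than 30 mm or knocked over (distance of any of amber_bottle_mid, white_bottle_mid, carton_mid from where it was at the start of the episode above 0.03 m or angle between any of amber_bottle_mid, white_bottle_mid, carton_mid's own z axis and vertical above 0.35 rad).
It also fails if it takes over 70 s, if anything falls off the work surface, if the arm or the gripper's body presses on something with over 40 N, if the wrist force passes 120 N, or if a joint passes its speed limit or range.

## Working session

There is one attempt and no reset: what is moved stays moved. The work goes in short steps, each a Python script; the robot and the scene stay as the last script left them, time stands still between calls to the robot, and variables do not carry over. Pictures are saved under pics/ and viewed, and the job is handed in when it is done.

```bash
mkdir -p pics; ls; python3 - <<'E'
from station import bot,camera,status
import cv2,numpy as np
for n in("scene","side","wrist"):
    c=camera(n); cv2.imwrite(f"pics/a_{n}.png",c["frame"]); np.savez(f"a_{n}.npz",**c)
    print(n,c["fov_y"],c["cx"],c["cy"],np.linalg.inv(c["extrinsics"]).round(3).tolist())
print(status.read_t(),status.read_ee_rot())
E
```

```text
pics
scene 56.78862873322773 251.571522524792 189.64288027311767 [[0.369, 0.5, -0.784, 1.225], [0.929, -0.22, 0.297, -0.273], [-0.024, -0.838, -0.545, 0.568], [0.0, 0.0, 0.0, 1.0]]
side 43.37386143986957 259.36570353105674 189.64776271897958 [[0.995, -0.043, 0.087, 0.426], [-0.096, -0.585, 0.806, -1.149], [0.017, -0.81, -0.586, 0.933], [0.0, 0.0, 0.0, 1.0]]
wrist 64.46889771596571 259.56846419350614 192.58370138949064 [[0.373, 0.88, 0.296, 0.177], [0.928, -0.353, -0.121, 0.657], [-0.002, 0.32, -0.948, 0.372], [0.0, 0.0, 0.0, 1.0]]
0.15 [-1.55173297  0.30006928 -0.29916462]
```

View pics/a_scene.png

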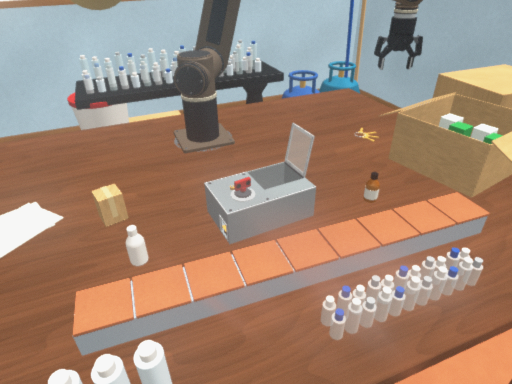

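View pics/a_side.png

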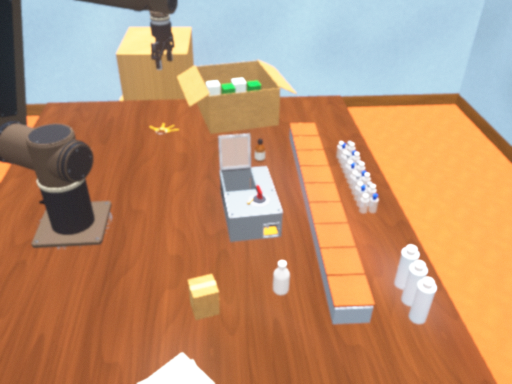

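View pics/a_wrist.png

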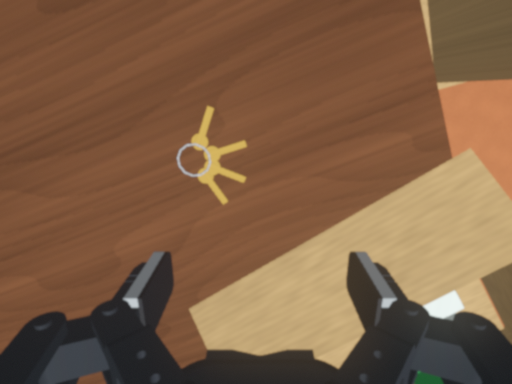

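The scene view shows the trap at about (260,200), with its lid standing at (298,150), the key at (242,188), the amber bottle at (372,188), the white bottle at (137,248) and the carton at (110,205). The wall runs from (90,330) to (490,215). Next I'll compute positions from the depth images.

```bash
cat > h.py <<'E'
import numpy as np,cv2
from scipy.spatial.transform import Rotation as R
def cloud(c):
    z=np.asarray(c["range_z"],float); H,W=z.shape
    f=H/2/np.tan(np.radians(float(c["fov_y"]))/2)
    v,u=np.mgrid[:H,:W]
    P=np.stack([(u-float(c["cx"]))/f*z,(v-float(c["cy"]))/f*z,z],-1)
    E=np.linalg.inv(np.asarray(c["extrinsics"]))
    return P@E[:3,:3].T+E[:3,3], z>0
E
python3 - <<'E'
from h import *
acc=[];col=[]
for n in("scene","side"):
    c=np.load(f"a_{n}.npz"); P,ok=cloud(c)
    # table check & hist
    q=P[ok]; b=c["frame"][ok]; acc.append(q);col.append(b)
    s=(q[:,0]>.3)&(q[:,0]<1.1)&(abs(q[:,1])<.6)
    h,e=np.histogram(q[s][:,2],np.arange(-.02,.26,.01)); print(n,h)
    # top-down map colored
    im=np.zeros((560,700,3),np.uint8)  # 2mm? row=x .2..1.2 ; col = y
    m=(q[:,2]>.015)&(q[:,2]<.26)
    X=((1.1-q[m][:,0])*600).astype(int);Y=((.58-q[m][:,1])*600).astype(int)
    k=(X>=0)&(X<560)&(Y>=0)&(Y<700); im[X[k],Y[k]]=b[m][k]
    cv2.imwrite(f"pics/top_{n}.png",im)
E
```

```text
scene [  331 20129 40983  2692  2850  3100  3826  3584 16315  1669  1777  2218
   828  1192  1332   516   485   539   170    91    86   109    36     0
     0     0     0     0]
side [    6 39104  9569  1007  1033  1063  1191  3261  4951  1088  1935   857
   626   415   543   351   323   322   137    92   104    98    14     0
     0     0     0     0]
```

View pics/top_scene.png

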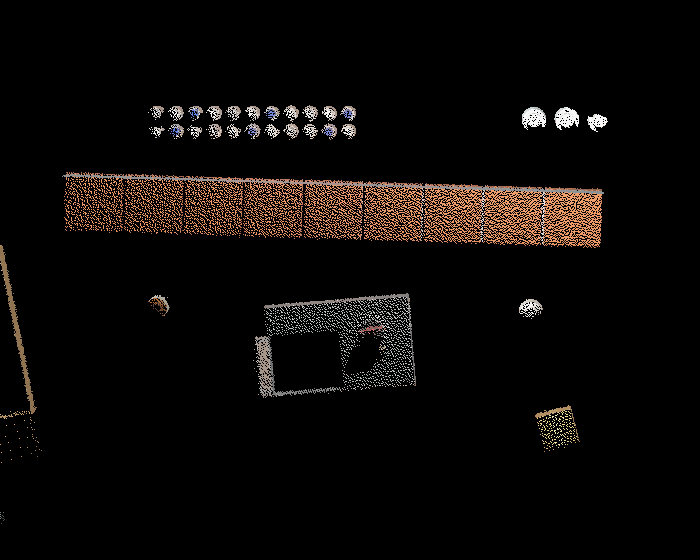

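View pics/top_side.png

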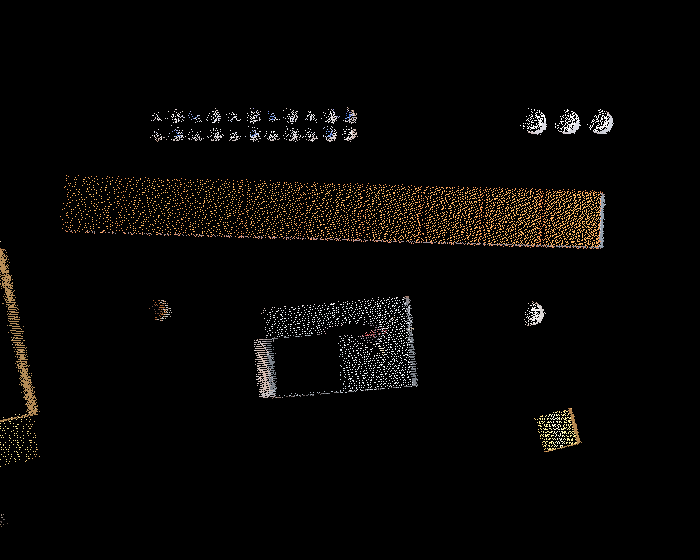

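The top-down maps show the wall front edge running from about (65,231) to (600,247). The trap's corners are at about (264,307), (409,294), (415,386) and (262,396). I'll fit these exactly.

```bash
python3 - <<'E'
from h import *
def line(pts):
    vx,vy,x0,y0=cv2.fitLine(pts.astype(np.float32),cv2.DIST_HUBER,0,.001,.001).ravel(); return np.array([vx,vy]),np.array([x0,y0])
for n in("scene","side"):
    c=np.load(f"a_{n}.npz"); P,ok=cloud(c); q=P[ok]; b=c["frame"][ok].astype(int)
    print("==",n)
    tb=(q[:,0]>.4)&(q[:,0]<.62)&(abs(q[:,1])<.3)&(abs(q[:,2])<.01); print("table z",np.median(q[tb][:,2]))
    w=(q[:,0]>.62)&(q[:,0]<.85)&(abs(q[:,1])<.5)&(q[:,2]>.045)&(q[:,2]<.075)&(q[:,0]>.67+0*q[:,1])
    wp=q[w]; top=wp[abs(wp[:,2]-np.median(wp[:,2]))<.008]
    print("wall top z",np.median(wp[:,2]),"rect",cv2.minAreaRect(top[:,:2].astype(np.float32)))
    # front edge: per-y-bin min x
    def edge(t,ax,bins,fn):
        o=[]
        for a,bb in zip(bins[:-1],bins[1:]):
            s=(t[:,ax]>a)&(t[:,ax]<bb)
            if s.sum()>5:
                r=t[s]; i=fn(r[:,1-ax]); o.append(r[i,:2])
        return np.array(o)
    ef=edge(top,1,np.arange(-.4,.46,.02),np.argmin); eb=edge(top,1,np.arange(-.4,.46,.02),np.argmax)
    for nm,e in(("front",ef),("back",eb)):
        p=np.polyfit(e[:,1],e[:,0],1); print(nm,"x=",p, "resid",np.std(np.polyval(p,e[:,1])-e[:,0]), "y range",top[:,1].min(),top[:,1].max())
    if n=="scene":
        bk=(q[:,0]>.7)&(q[:,0]<.83)&(abs(q[:,1])<.4)&(q[:,2]>.012)&(q[:,2]<.05); p=np.polyfit(q[bk][:,1],q[bk][:,0],1);print("backface",p,bk.sum())
    # trap
    t=(q[:,0]>.42)&(q[:,0]<.63)&(q[:,1]>-.13)&(q[:,1]<.17)
    tt=q[t]; d=tt[(tt[:,2]>.083)&(tt[:,2]<.097)]
    print("deck z",np.median(d[:,2]),len(d),"rect",cv2.minAreaRect(d[:,:2].astype(np.float32)))
    f=tt[(tt[:,2]>.012)&(tt[:,2]<.08)]
    np.save(f"t_{n}.npy",tt)
    if n=="scene":
        rf=f[(f[:,0]>.55)]; p=np.polyfit(rf[:,1],rf[:,0],1); print("rear face x=",p,np.std(np.polyval(p,rf[:,1])-rf[:,0]),rf[:,1].min(),rf[:,1].max())
    ed=f[(f[:,1]<-.08)]; 
    if len(ed)>30: p=np.polyfit(ed[:,0],ed[:,1],1); print("-y end y=",p,np.std(np.polyval(p,ed[:,0])-ed[:,1]),ed[:,0].min(),ed[:,0].max())
    # lid
    l=tt[(tt[:,2]>.11)&(tt[:,1]>.09)]; print("lid",len(l),l.min(0),l.max(0))
    nrm=np.linalg.svd(l-l.mean(0),full_matrices=False)[2][2]; print("lid n",nrm, "mean",l.mean(0))
    # red
    rb=b[t]; r=tt[(rb[:,2]>120)&(rb[:,1]<70)&(rb[:,0]<80)&(tt[:,2]>.1)&(tt[:,1]<.05)]
    print("red",len(r),r.mean(0),r.min(0),r.max(0))
    rr=r[r[:,2]>.125]; print(cv2.minAreaRect(rr[:,:2].astype(np.float32)), line(rr[:,:2]))
    for nm,lo,hi in(("amber",(.55,.25),(.64,.36)),("white",(.55,-.35),(.63,-.25)),("carton",(.33,-.42),(.46,-.28))):
        s=np.all((q[:,:2]>lo)&(q[:,:2]<hi),1)&(q[:,2]>.01); s=q[s]; print(nm,s.min(0),s.max(0),s.mean(0))
E
```

```text
== scene
table z 0.0005287742809276796
wall top z 0.06314845142795544 rect ((0.7498494386672974, 0.024998009204864502), (0.8954944610595703, 0.09951163083314896), 88.24873352050781)
front x= [0.03191278 0.70101593] resid 0.0007478493411333625 y range -0.423211971037847 0.4724745264281657
back x= [0.03138723 0.79784339] resid 0.0003783746814500845 y range -0.423211971037847 0.4724745264281657
backface [0.03182367 0.7926849 ] 4869
deck z 0.09040813185248742 2401 rect ((0.5233640074729919, 0.013385623693466187), (0.15634280443191528, 0.24195930361747742), 4.6992292404174805)
rear face x= [-0.04225561  0.59770717] 0.00836792656637257 -0.10657359016477916 0.13947324330939675
-y end y= [ 0.14766857 -0.18324675] 0.004755116581876072 0.457448418976494 0.610142667154153
lid 848 [0.437246   0.12846689 0.11003302] [0.53880572 0.15674702 0.20300077]
lid n [ 0.08525117 -0.97985084  0.18062273] mean [0.49256703 0.14102602 0.15846068]<stdin>:39: RuntimeWarning: Mean of empty slice.
  ret = um.true_divide(
Traceback (most recent call last):
ValueError: zero-size array to reduction operation minimum which has no identity
```

```bash
python3 - <<'E'
from h import *
for n in("scene","side"):
    c=np.load(f"a_{n}.npz"); P,ok=cloud(c); q=P[ok]; b=c["frame"][ok].astype(int)
    print("==",n)
    t=(q[:,0]>.42)&(q[:,0]<.63)&(q[:,1]>-.13)&(q[:,1]<.17); tt=q[t]; rb=b[t]
    f=tt[(tt[:,2]>.02)&(tt[:,2]<.08)]
    # face fits via robust linear (soft-l1)
    from scipy.optimize import least_squares
    def rob(u,v): 
        r=least_squares(lambda p:p[0]*u+p[1]-v,[0,np.median(v)],loss='soft_l1',f_scale=.001); return r.x,np.median(abs(r.fun))
    if n=="scene":
        s=f[f[:,0]>.585-.085*(f[:,1]-.0)]; print("rear",rob(s[:,1],s[:,0]),s[:,1].min(),s[:,1].max())
    s=f[(f[:,1]<-.085)&(f[:,0]<.6)]; print("end",len(s), rob(s[:,0],s[:,1]) if len(s)>20 else"")
    red=(rb[:,2]>1.6*rb[:,1])&(rb[:,2]>1.6*rb[:,0])&(tt[:,2]>.098)&(tt[:,1]<.05)
    r=tt[red]; print("red",len(r),r.mean(0),r.min(0),r.max(0))
    rr=r[r[:,2]>.122]; print(cv2.minAreaRect(rr[:,:2].astype(np.float32)),rr.mean(0)); print(cv2.fitLine(rr[:,:2].astype(np.float32),cv2.DIST_HUBER,0,.001,.001).ravel())
    l=tt[(tt[:,2]>.11)&(tt[:,1]>.09)]; print("lid",len(l),l.min(0),l.max(0)); print("n",np.linalg.svd(l-l.mean(0),full_matrices=False)[2][2],l.mean(0))
    for nm,lo,hi in(("amber",(.55,.25),(.64,.36)),("white",(.55,-.35),(.63,-.25)),("carton",(.33,-.42),(.46,-.28))):
        s=np.all((q[:,:2]>lo)&(q[:,:2]<hi),1)&(q[:,2]>.01); s=q[s]; print(nm,len(s),s.min(0) if len(s) else "",s.max(0)if len(s) else "")
    im=c["frame"]
    im=im[170:250,190:330] if n=="scene" else im[120:250,200:300]
    cv2.imwrite(f"pics/z_{n}.png",cv2.resize(im,None,fx=5,fy=4.5 if n=="side" else 5,interpolation=cv2.INTER_CUBIC))
E
```

```text
== scene
rear (array([-0.08162646,  0.59983992]), np.float64(0.0007125742429680004)) -0.10312586895293252 0.13947324330939675
end 323 (array([ 0.08236676, -0.15004729]), np.float64(0.0003299183822622759))
red 117 [ 0.55226393 -0.04050626  0.12308555] [ 0.54547942 -0.05993511  0.10564576] [ 0.55761933 -0.02112023  0.13449377]
((0.5504381656646729, -0.040843505412340164), (0.008024545386433601, 0.03998638689517975), 11.031705856323242) [ 0.55174392 -0.04087034  0.12976435]
[ 0.18329431 -0.9830581   0.5517439  -0.04087034]
lid 848 [0.437246   0.12846689 0.11003302] [0.53880572 0.15674702 0.20300077]
n [ 0.08525117 -0.97985084  0.18062273] [0.49256703 0.14102602 0.15846068]
amber 317 [0.57372988 0.29815737 0.01001122] [0.60692245 0.33230069 0.0869847 ]
white 593 [ 0.56892841 -0.32419847  0.0103048 ] [ 0.60086044 -0.28519216  0.09701367]
carton 957 [ 0.3467524  -0.38504956  0.0100649 ] [ 0.4233977  -0.31288228  0.08338296]
== side
end 725 (array([ 0.08375684, -0.14958069]), np.float64(0.0014600020130324937))
red 51 [ 0.54437047 -0.04699121  0.12160673] [ 0.53847805 -0.06489971  0.09958383] [ 0.54974296 -0.02032757  0.13296812]
((0.5447311401367188, -0.04109473526477814), (0.006738928146660328, 0.042911604046821594), 9.242973327636719) [ 0.54443516 -0.04434596  0.12862157]
[ 0.21654904 -0.97627175  0.5429388  -0.03982154]
lid 880 [0.43745158 0.12461355 0.11004893] [0.53494563 0.15641241 0.20360694]
n [ 0.08402476 -0.98121364  0.17366532] [0.48603756 0.14114966 0.15647482]
amber 171 [0.56618707 0.29486699 0.01089723] [0.59961447 0.331419   0.08598287]
white 401 [ 0.55745558 -0.32852867  0.01032308] [ 0.59700542 -0.29471345  0.09710159]
carton 1040 [ 0.34684405 -0.38852821  0.01000727] [ 0.41910239 -0.31105343  0.08347622]
```

View pics/z_scene.png

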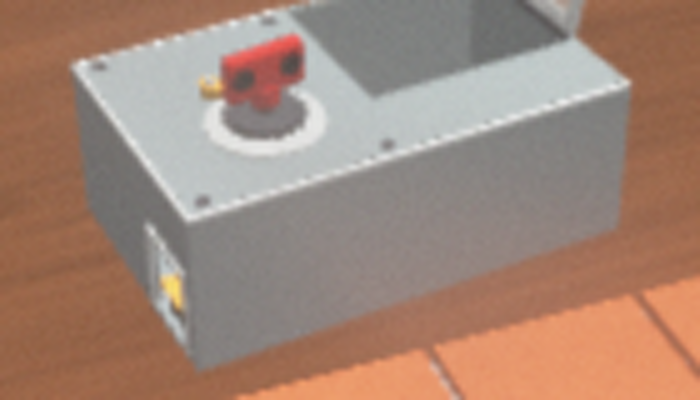

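View pics/z_side.png

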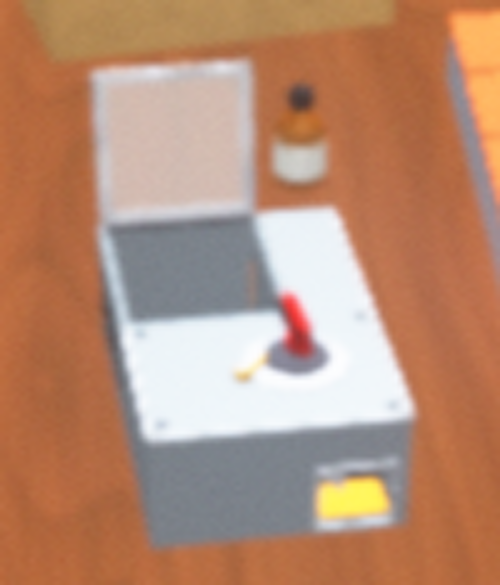

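```bash
cat >> h.py <<'E'
yaw=np.arctan(.0820); ex=np.array([np.cos(yaw),np.sin(yaw),0]); ey=np.array([-np.sin(yaw),np.cos(yaw),0]); ez=np.array([0,0,1.])
C=np.array([.5235,.0137,0])
hinge=C-.024*ex+.117*ey+.09*ez
keyp=C+.020*ex-.055*ey
def down(phi):
    z=np.array([np.cos(phi),np.sin(phi),0]); y=np.array([0,0,-1.]); x=np.cross(y,z)
    return R.from_matrix(np.stack([x,y,z],1)).as_rotvec()
E
python3 - <<'E'
from h import *
from station import *
M=R.from_rotvec(status.read_ee_rot()).as_matrix(); print(M.round(3)); print(status.read_joint_pos(),status.read_t())
print("key",keyp,"hinge",hinge)
wing=np.radians(101.5)
for k in (-3,-1,1,3):
    q=ik([*keyp[:2],.107],down(wing+k*np.pi/2)); print(k,q)
for d in (0,180):
    print("lid",ik(hinge+.07*ey+.07*ez,down(yaw+np.radians(d))))
    for r in (.400,.41,.42,.43,.44): 
        p=[r,.01,.035]; print("push",d,r,ik(p,down(np.radians(90-d-1.8))))
E
```

```text
[[ 0.928 -0.001  0.373]
 [-0.373 -0.002  0.928]
 [-0.    -1.    -0.002]]
[ 1.03897624e+00  2.87000515e-01  1.57782056e+00 -5.31506264e-05
  1.27862859e+00 -1.49993439e-01] 0.15
key [ 0.54792801 -0.0394815   0.        ] hinge [0.49001838 0.1283472  0.09      ]
-3 [-0.25665247  0.15001743  1.98176397  0.          1.00981125  2.68422732]
-1 [-2.56652472e-01  1.50017433e-01  1.98176397e+00 -4.44089210e-16
  1.00981125e+00 -4.57365335e-01]
1 [-2.56652472e-01  1.50017433e-01  1.98176397e+00 -4.44089210e-16
  1.00981125e+00  2.68422732e+00]
3 [-2.56652472e-01  1.50017433e-01  1.98176397e+00 -4.44089210e-16
  1.00981125e+00 -4.57365335e-01]
lid [ 1.94255408e-01  2.31890346e-02  2.01011359e+00 -4.44089210e-16
  1.10829003e+00  1.12438459e-01]
push 0 0.4 [-2.29928528e-01 -5.54149308e-02  2.35908907e+00  4.44089210e-16
  8.37918515e-01 -1.76930893e+00]
push 0 0.41 [-2.24191020e-01 -3.10714990e-02  2.33587851e+00  4.44089210e-16
  8.36785638e-01 -1.76357142e+00]
push 0 0.42 [-2.18735977e-01 -7.35998325e-03  2.31265785e+00  4.44089210e-16
  8.36294786e-01 -1.75811638e+00]
push 0 0.43 [-2.13542824e-01  1.57772768e-02  2.28941566e+00  4.44089210e-16
  8.36399715e-01 -1.75292322e+00]
push 0 0.44 [-2.08592957e-01  3.83920502e-02  2.26614119e+00  4.44089210e-16
  8.37059412e-01 -1.74797336e+00]
lid None
push 180 0.4 [-2.29928528e-01 -5.54149308e-02  2.35908907e+00 -4.44089210e-16
  8.37918515e-01  1.37228373e+00]
push 180 0.41 [-2.24191020e-01 -3.10714990e-02  2.33587851e+00 -4.44089210e-16
  8.36785638e-01  1.37802123e+00]
push 180 0.42 [-2.18735977e-01 -7.35998325e-03  2.31265785e+00 -4.44089210e-16
  8.36294786e-01  1.38347628e+00]
push 180 0.43 [-2.13542824e-01  1.57772768e-02  2.28941566e+00 -4.44089210e-16
  8.36399715e-01  1.38866943e+00]
push 180 0.44 [-2.08592957e-01  3.83920502e-02  2.26614119e+00 -4.44089210e-16
  8.37059412e-01  1.39361930e+00]
```

```bash
python3 - <<'E'
from h import *
from station import *
o=down(yaw); h=.011
set_gripper(0.0,40)
bot.line_to([.30,.42,.28],speed=.3)
def P(a,z): return hinge+a*ey+(z-.09)*ez
bot.move_to(P(.085,.168),o)
print(status.read_t(),status.read_tool_pos(),status.read_finger_gap())
hit=bot.line_to(P(h,.176),speed=.12,force_limit=15); print("1",hit,status.read_t(),status.read_contact_force().round(2))
hit=bot.line_to(P(-.06+h,.152),speed=.12,force_limit=15); print("2",hit,status.read_t(),status.read_contact_force().round(2))
hit=bot.line_to(P(-.083+h,.110),speed=.12,force_limit=15); print("3",hit,status.read_t(),status.read_contact_force().round(2))
hit=bot.line_to(P(-.085+h,.088),speed=.04,force_limit=10); print("4",hit,status.read_t(),status.read_contact_force().round(2),status.read_tool_pos())
for n in("scene","side"):
    c=camera(n); cv2.imwrite(f"pics/b_{n}.png",c["frame"])
E
```

```text
2.9333 [0.48300949 0.21415186 0.16826083] 1.701018408177355e-05
1 False 3.7 [-0.62 -0.56  0.5 ]
2 False 4.3917 [ 0.93 -0.12 -0.06]
3 False 4.9417 [-0.19  0.29  0.83]
4 True 5.4167 [-2.38 -0.34  7.5 ] [0.49669093 0.05512868 0.09291414]
```

```bash
python3 - <<'E'
from h import *
from station import *
p=status.read_tool_pos()
bot.line_to(p+[0,0,.09],speed=.25)
# q6 for key: phi = wing-90deg ; go above key, jaws open
set_gripper(.085)
bot.move_to([*keyp[:2],.20],down(np.radians(11.5)))
print(status.read_t(),status.read_joint_pos())
bot.dwell(.1)
for n in("scene","side","wrist"):
    c=camera(n); cv2.imwrite(f"pics/c_{n}.png",c["frame"]); np.savez(f"c_{n}.npz",**c)
E
python3 - <<'E'
import cv2,numpy as np
a=cv2.imread("pics/c_scene.png")[100:250,180:340];b=cv2.imread("pics/c_side.png")[120:250,200:300]
a=cv2.resize(a,None,fx=2.5,fy=2.5);b=cv2.resize(b,(288,375));
cv2.imwrite("pics/c_cmp.png",np.hstack([a,b]))
E
```

```text
7.3333 [-2.57939585e-01  3.89189705e-02  1.91619444e+00  3.61838258e-04
  1.18695263e+00 -4.56942219e-01]
```

View pics/c_cmp.png

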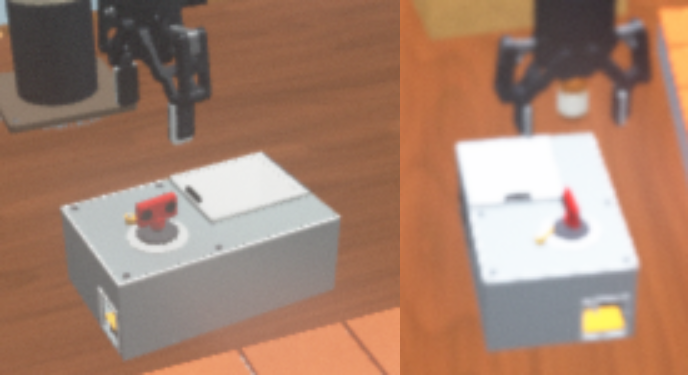

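View pics/c_wrist.png

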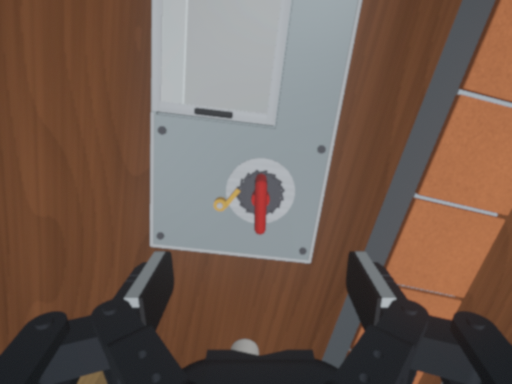

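The lid lies flat on the deck and its tab is at (213,112) in the wrist view. The red wing spans about (261,175) to (261,234), square to the jaws. I'll refine the wing pose with the wrist depth and then grasp it.

```bash
python3 - <<'E'
from h import *
c=np.load("c_wrist.npz"); P,ok=cloud(c); b=c["frame"].astype(int)
m=ok&(b[...,2]>1.7*b[...,1])&(b[...,2]>1.7*b[...,0])&(P[...,2]>.122)&(P[...,2]<.15)&(abs(P[...,0]-.548)<.05)&(abs(P[...,1]+.04)<.05)
r=P[m]; print(len(r),r[:,2].max()); rr=cv2.minAreaRect(r[:,:2].astype(np.float32)); print(rr)
print(cv2.fitLine(r[:,:2].astype(np.float32),cv2.DIST_HUBER,0,.001,.001).ravel())
d=ok&(P[...,2]>.085)&(P[...,2]<.096)&(P[...,0]>.42)&(P[...,0]<.65)&(abs(P[...,1])<.16)
t=P[d]; print(np.median(t[:,2]),cv2.minAreaRect(t[:,:2].astype(np.float32)))
E
```

```text
601 0.13416424748702122
((0.5498880743980408, -0.038319870829582214), (0.008233323693275452, 0.042183324694633484), 11.313807487487793)
[ 0.17335026 -0.98486024  0.5491703  -0.03619675]
0.09010029091237015 ((0.5263009667396545, 0.0019447654485702515), (0.1518128365278244, 0.21838609874248505), 4.778397083282471)
```

```bash
python3 - <<'E'
from h import *
from station import *
phi=np.radians(11.3)
bot.line_to([.5488,-.039,.107],ori=down(phi),speed=.12,force_limit=15)
print(status.read_t(),status.read_tool_pos(),status.read_contact_force().round(2))
set_gripper(0.0,50); print("gap",status.read_finger_gap(),status.read_contact_force().round(2),status.read_torque().round(3))
q=np.array(status.read_joint_pos()); q0=q.copy()
for k in range(1,6):
    q[5]=q0[5]+.5*k; bot.move_j(q)
    print(.5*k,status.read_t(),status.read_torque().round(3),status.read_contact_force().round(1),round(float(status.read_finger_gap()),4))
print(status.read_joint_pos()[5])
for n in("scene","wrist"):
    c=camera(n); cv2.imwrite(f"pics/d_{n}.png",c["frame"])
E
```

```text
8.5083 [ 0.54948346 -0.03915102  0.10786637] [ 0.16  0.13 -0.15]
gap 0.010718782586988088 [-4.41 -0.74  5.75] [-0.178  0.787  0.007]
0.5 9.75 [-0.036  0.338  0.054] [-0.7  0.   2. ] 0.0109
1.0 10.3 [-0.201  0.127  0.094] [-0.9 -1.4  1.2] 0.011
1.5 10.85 [-0.44 -0.19  0.09] [-0.3 -2.   0.5] 0.0107
2.0 11.4 [-0.756 -0.382  0.135] [ 1.7 -4.7 -0.2] 0.0112
2.5 11.95 [-0.864 -0.276  0.068] [ 2.  -4.1  0.4] 0.0107
2.0453767929063664
```

View pics/d_scene.png

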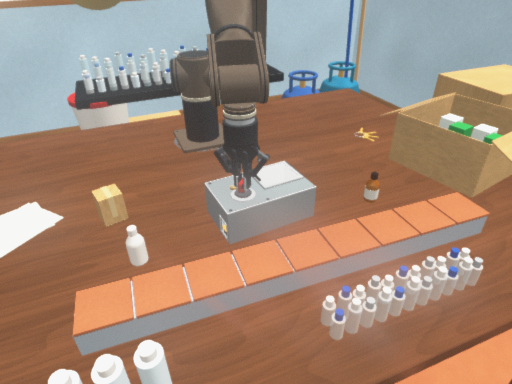

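The jaws hold the key at (243,185) and the trap hasn't turned. I'll keep winding in small steps and watch the z moment.

```bash
python3 - <<'E'
from h import *
from station import *
q=np.array(status.read_joint_pos())
while q[5]<2.80:
    q[5]=min(q[5]+.1,2.81); bot.move_j(q); T=status.read_torque()
    print(round(q[5],3),round(float(status.read_joint_pos()[5]),3),status.read_t(),T.round(3),status.read_contact_force().round(1))
    if T[2]>.3: print("STOP?");break
E
```

```text
2.145 2.142 12.3 [-0.616 -0.198  0.048] [ 0.9 -3.6 -0.5]
2.245 2.241 12.55 [-0.695 -0.197  0.071] [ 0.7 -5.3  0.6]
2.345 2.341 12.8 [-0.741 -0.131  0.057] [ 0.2 -4.5  0.3]
2.445 2.44 13.05 [-0.865 -0.038  0.106] [-0.9 -4.5  0.6]
2.545 2.54 13.3 [-0.867  0.052  0.08 ] [-0.2 -5.2  0.7]
2.645 2.64 13.55 [-0.886  0.113  0.054] [-1.8 -4.7  0.8]
2.745 2.74 13.8 [-0.886  0.047  0.083] [-1.6 -4.2  1.7]
2.81 2.805 14.05 [-0.886  0.103  0.042] [-0.7 -4.6  2. ]
```

```bash
python3 - <<'E'
from h import *
from station import *
set_gripper(.06)
p=status.read_tool_pos()
bot.line_to(p+[0,0,.09],speed=.25)
q=np.array(status.read_joint_pos()); q[5]-=np.pi+.2; bot.move_j(q); bot.dwell(.1)
print(status.read_t(),p,status.read_tool_pos(),q[0]-q[5])
for n in("scene","side","wrist"):
    c=camera(n); cv2.imwrite(f"pics/e_{n}.png",c["frame"]); np.savez(f"e_{n}.npz",**c)
P,ok=cloud(c); b=c["frame"].astype(int)
m=ok&(b[...,2]>1.7*b[...,1])&(b[...,2]>1.7*b[...,0])&(P[...,2]>.122)&(P[...,2]<.15)&(abs(P[...,0]-.548)<.05)&(abs(P[...,1]+.04)<.05)
r=P[m]; print(len(r),cv2.minAreaRect(r[:,:2].astype(np.float32)))
print(cv2.fitLine(r[:,:2].astype(np.float32),cv2.DIST_HUBER,0,.001,.001).ravel())
E
```

```text
17.9917 [ 0.54841174 -0.03953809  0.10739095] [ 0.54866473 -0.03953775  0.19819993] 0.2761688853567419
618 ((0.5497908592224121, -0.037936970591545105), (0.00910248514264822, 0.04192349687218666), 11.40591812133789)
[ 0.18404661 -0.9829175   0.5492753  -0.03612829]
```

View pics/e_wrist.png

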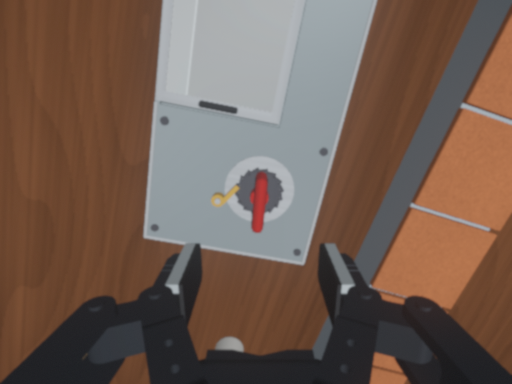

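The wing is back at 11.4°, exactly half a turn (8 clicks) further on. It spans (262,180) to (257,228) in the wrist view. I'll regrasp and wind to the stop.

```bash
python3 - <<'E'
from h import *
from station import *
phi=np.radians(11.4)
bot.line_to([.5488,-.0388,.107],ori=down(phi),speed=.12,force_limit=15)
set_gripper(0.0,50); print("gap",status.read_finger_gap(),status.read_contact_force().round(2),status.read_torque().round(3),status.read_t())
q=np.array(status.read_joint_pos()); q0=q[5]
while q[5]-q0<1.95:
    q[5]=q[5]+.1; bot.move_j(q); T=status.read_torque()
    print(round(q[5]-q0,3),round(float(status.read_joint_pos()[5]-q0),3),status.read_t(),T.round(3),status.read_contact_force().round(1))
    if T[2]>.3: print("STOP?");break
E
```

```text
gap 0.010705013909192174 [-4.52 -0.77  6.13] [-0.168  0.754 -0.019] 19.575
0.1 0.097 19.825 [-0.069  0.221  0.074] [-1.6 -0.1  2.6]
0.2 0.196 20.075 [-0.123  0.329  0.078] [-1.2 -0.5  2. ]
0.3 0.296 20.325 [-0.091  0.351  0.119] [-1.3 -0.8  2.4]
0.4 0.395 20.575 [-0.089  0.319  0.129] [-1.8 -0.5  1.8]
0.5 0.495 20.825 [-0.077  0.314  0.11 ] [-1.  -0.6  2.2]
0.6 0.595 21.075 [-0.122  0.269  0.023] [-0.8 -0.5  2.2]
0.7 0.695 21.325 [-0.134  0.232  0.072] [-0.5 -1.6  2.3]
0.8 0.795 21.575 [-0.155  0.135  0.062] [-0.6 -1.2  2.4]
0.9 0.895 21.825 [-0.162  0.175  0.079] [-1.1 -1.3  1.6]
1.0 0.995 22.075 [-0.193  0.108  0.036] [-1.  -0.8  2.1]
1.1 1.095 22.325 [-0.306  0.014  0.131] [ 0.1 -2.3  1.6]
1.2 1.195 22.575 [-0.3   -0.053  0.057] [ 0.6 -1.7  1.5]
1.3 1.295 22.825 [-0.337 -0.096  0.125] [ 1.4 -3.4  1.5]
1.4 1.395 23.075 [-0.434 -0.196  0.016] [ 1.4 -2.5  0.6]
1.5 1.495 23.325 [-0.501 -0.267  0.079] [ 1.5 -3.9  0.2]
1.6 1.595 23.575 [-0.573 -0.301  0.051] [ 2.3 -3.   0.5]
1.7 1.695 23.825 [-0.671 -0.307  0.068] [ 2.7 -3.   0.6]
1.8 1.795 24.075 [-0.643 -0.219  0.232] [ 1.9 -3.2  1.5]
1.9 1.895 24.325 [-0.401  0.223  0.407] [-2.1 -2.4  3.9]
STOP?
```

The z moment jumped from about 0.07 to 0.41 N m at roughly 3.14 + 1.7 rad. That fits the stop, within the stated 4.8 rad. I'll ease back, release, and check the key and the trap pose.

```bash
python3 - <<'E'
from h import *
from station import *
q=np.array(status.read_joint_pos()); q[5]-=.2; bot.move_j(q); print(status.read_torque().round(3))
set_gripper(.06)
p=status.read_tool_pos()
bot.line_to(p+[0,0,.10],speed=.25)
o=down(np.radians(88.2-180))
bot.move_to([.46,.0,.22],o); print(status.read_joint_pos(),status.read_t())
for n in("scene","side","wrist"):
    c=camera(n); cv2.imwrite(f"pics/f_{n}.png",c["frame"]); np.savez(f"f_{n}.npz",**c)
    P,ok=cloud(c); b=c["frame"].astype(int)
    m=ok&(b[...,2]>1.7*b[...,1])&(b[...,2]>1.7*b[...,0])&(P[...,2]>.122)&(P[...,2]<.15)&(abs(P[...,0]-.548)<.05)&(abs(P[...,1]+.04)<.05)
    r=P[m]; print(n,len(r),r.mean(0)); 
    if len(r)>5:print(cv2.minAreaRect(r[:,:2].astype(np.float32)),cv2.fitLine(r[:,:2].astype(np.float32),cv2.DIST_HUBER,0,.001,.001).ravel())
    d=ok&(P[...,2]>.086)&(P[...,2]<.098)&(P[...,0]>.42)&(P[...,0]<.65)&(abs(P[...,1])<.16)
    t=P[d]; print(np.median(t[:,2]),cv2.minAreaRect(t[:,:2].astype(np.float32)))
E
```

```text
[-0.402 -0.04   0.034]
[-2.20745460e-01 -1.95349289e-01  2.10032383e+00 -7.61089843e-05
  1.23900866e+00  1.38087913e+00] 26.1917
scene 39 [ 0.55215642 -0.03951679  0.13145486]
((0.5493160486221313, -0.039909206330776215), (0.040719736367464066, 0.006117408629506826), 7.008224010467529) [ 0.9842007   0.17705642  0.5525194  -0.03955425]
0.09103872669047083 ((0.5257756114006042, 0.01504872739315033), (0.15336427092552185, 0.24136416614055634), 2.66949462890625)
side 40 [ 0.54427205 -0.04221733  0.12700808]
((0.5435225367546082, -0.04129929468035698), (0.03734550252556801, 0.011133666150271893), 17.206605911254883) [ 0.9836886   0.17987983  0.54427207 -0.04221734]
0.08948290444599549 ((0.5224012732505798, 0.014950662851333618), (0.15128399431705475, 0.2466598004102707), 2.4147608280181885)
wrist 781 [ 0.54911264 -0.03761085  0.13106338]
((0.548601508140564, -0.03835071250796318), (0.04161876440048218, 0.009030023589730263), 8.962923049926758) [ 0.98940605  0.14517479  0.5491126  -0.03761084]
0.09004452103448474 ((0.5263879895210266, 0.015076510608196259), (0.15189716219902039, 0.24149908125400543), 2.7232139110565186)
```

View pics/f_wrist.png

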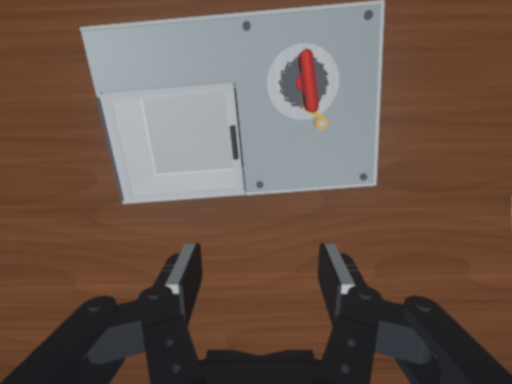

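View pics/f_scene.png

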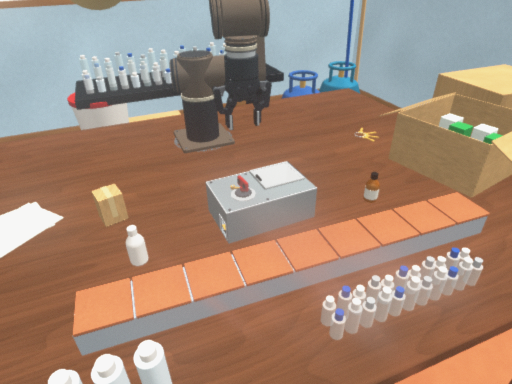

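The key has advanced 4 more clicks relative to the trap, about 1.58 rad, so it should rest at 12.49. The trap turned to a yaw of 2.7° against the stop. In the wrist view the front edge runs from (123,203) to (377,185), clear of the fingers. Next I'll check a slightly tilted push pose.

```bash
cat >> h.py <<'E'
wy=-np.arctan(.0319); wn=np.array([np.cos(wy),np.sin(wy),0]); wt=np.array([-np.sin(wy),np.cos(wy),0])
def pushori(t,s=-1):
    y=np.sin(t)*wn-np.cos(t)*ez; z=s*wt; x=np.cross(y,z); return R.from_matrix(np.stack([x,y,z],1)).as_rotvec()
E
python3 - <<'E'
from h import *
from station import *
F=np.array([.4505,.0115,0])
for t in (8,12,15,20):
    for d in (-.045,-.035,-.02,.12):
        q=ik(F+d*wn+.028*ez,pushori(np.radians(t))); print(t,d,None if q is None else np.round(q,2))
E
```

```text
8 -0.045 [-0.24 -0.11  2.43  0.05  0.68  1.33]
8 -0.035 [-0.23 -0.08  2.41  0.04  0.68  1.34]
8 -0.02 [-0.22 -0.04  2.37  0.04  0.68  1.35]
8 0.12 [-0.17  0.25  2.04  0.03  0.71  1.41]
12 -0.045 [-0.25 -0.15  2.47  0.08  0.61  1.3 ]
12 -0.035 [-0.24 -0.12  2.45  0.08  0.61  1.3 ]
12 -0.02 [-0.23 -0.08  2.41  0.07  0.6   1.31]
12 0.12 [-0.18  0.23  2.08  0.05  0.63  1.39]
15 -0.045 None
15 -0.035 [-0.25 -0.14  2.48  0.11  0.56  1.27]
15 -0.02 [-0.24 -0.1   2.44  0.1   0.55  1.28]
15 0.12 [-0.18  0.21  2.11  0.07  0.56  1.37]
20 -0.045 None
20 -0.035 None
20 -0.02 None
20 0.12 [-0.19  0.18  2.16  0.12  0.46  1.32]
```

```bash
python3 - <<'E'
from h import *
from station import *
F=np.array([.4505,.0115,0]); o=pushori(np.radians(12))
set_gripper(.07)
bot.move_to(F-.036*wn+.15*ez,o)
print(bot.line_to(F-.036*wn+.028*ez,speed=.12,force_limit=15),status.read_t(),status.read_contact_force().round(1))
hit=bot.line_to(F-.005*wn+.028*ez,speed=.06,force_limit=25)
print(hit,status.read_t(),status.read_contact_force().round(1),status.read_tool_pos())
for n in("scene","side"):
    c=camera(n); cv2.imwrite(f"pics/g_{n}.png",c["frame"])
E
python3 - <<'E'
import cv2,numpy as np
a=cv2.imread("pics/g_scene.png")[80:280,150:350];b=cv2.imread("pics/g_side.png")[100:300,180:380]
cv2.imwrite("pics/g_cmp.png",cv2.resize(np.hstack([a,b]),None,fx=2,fy=2))
E
```

```text
False 28.2167 [-0.9  0.7  0.1]
False 28.8833 [-5.5  1.3  4. ] [0.44449585 0.01221923 0.02730465]
```

View pics/g_cmp.png

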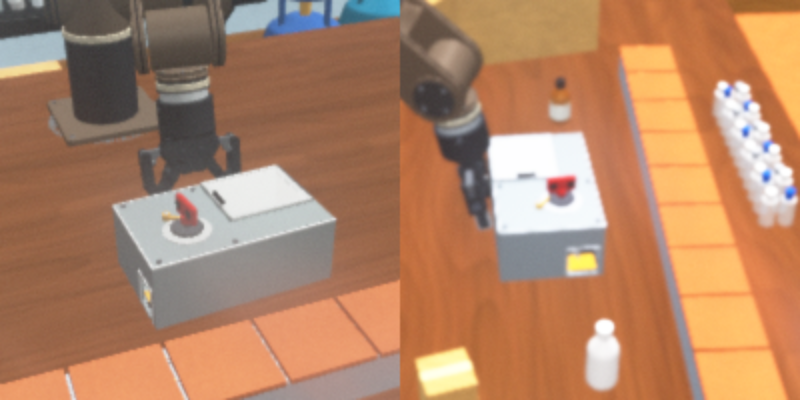

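The fingers touch the front face at about (160,180) in the left half, with a force of about 5 N, and the trap is flat. I'll push on.

```bash
python3 - <<'E'
from h import *
from station import *
F=np.array([.4505,.0115,0])
hit=bot.line_to(F+.065*wn+.028*ez,speed=.05,force_limit=25)
print(hit,status.read_t(),status.read_contact_force().round(1),status.read_tool_pos())
hit=bot.line_to(F+.120*wn+.028*ez,speed=.03,force_limit=22)
print(hit,status.read_t(),status.read_contact_force().round(1),status.read_tool_pos())
for n in("scene","side"):
    c=camera(n); cv2.imwrite(f"pics/k_{n}.png",c["frame"])
E
python3 - <<'E'
import cv2,numpy as np
a=cv2.imread("pics/k_scene.png")[100:300,150:350];b=cv2.imread("pics/k_side.png")[100:300,180:380]
cv2.imwrite("pics/k_cmp.png",cv2.resize(np.hstack([a,b]),None,fx=2,fy=2))
E
```

```text
False 30.5333 [-6.9 -0.2  2.8] [0.51324386 0.01007992 0.0263946 ]
True 31.6833 [-0.9  0.8  0.2] [0.54387842 0.00942077 0.02482014]
```

View pics/k_cmp.png

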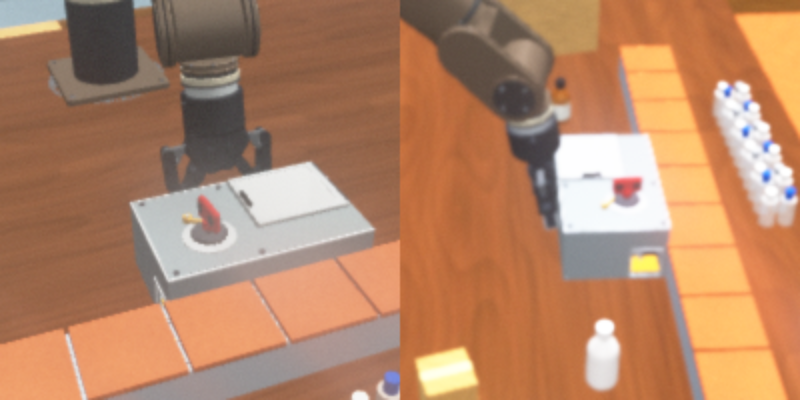

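The push ended on a contact spike and the trap stands against the wall. I'll back off, raise the tool, and measure flushness.

```bash
python3 - <<'E'
from h import *
from station import *
p=status.read_tool_pos()
bot.line_to(p-.04*wn,speed=.12); bot.line_to(p-.045*wn+.21*ez,speed=.25); bot.dwell(.1)
print(status.read_t())
for n in("scene","side","wrist"):
    c=camera(n); cv2.imwrite(f"pics/l_{n}.png",c["frame"]); np.savez(f"l_{n}.npz",**c)
E
cat > meas.py <<'E'
from h import *
import sys
pre=sys.argv[1]
from scipy.optimize import least_squares
def rob(u,v):
    r=least_squares(lambda p:p[0]*u+p[1]-v,[0,np.median(v)],loss='soft_l1',f_scale=.001); return r.x
for n in("scene","side","wrist"):
    c=np.load(f"{pre}_{n}.npz"); P,ok=cloud(c); q=P[ok]; b=c["frame"][ok].astype(int)
    d=q[(q[:,2]>.0855)&(q[:,2]<.096)&(q[:,0]>.5)&(q[:,0]<.74)&(q[:,1]>-.14)&(q[:,1]<.16)]
    print("==",n,"deck",np.median(d[:,2]),cv2.minAreaRect(d[:,:2].astype(np.float32)))
    w=q[(q[:,2]>.057)&(q[:,2]<.068)&(q[:,0]>.67)&(q[:,0]<.83)&(abs(q[:,1])<.4)]
    def edge(t,fn,bins):
        o=[]
        for a in bins:
            s=t[(t[:,1]>=a)&(t[:,1]<a+.015)]
            if len(s)>4: o.append(s[fn(s[:,0]),:2])
        return np.array(o)
    e=edge(d,np.argmax,np.arange(-.1,.12,.015)); p=rob(e[:,1],e[:,0]); print("rear edge",p)
    f=edge(d,np.argmin,np.arange(-.1,.12,.015)); pf=rob(f[:,1],f[:,0]); print("front edge",pf)
    if len(w)>50:
        g=edge(w,np.argmin,np.r_[np.arange(-.38,-.14,.015),np.arange(.17,.38,.015)])
        if len(g)>4:
            pw=rob(g[:,1],g[:,0]); print("wall cap front",pw, "gap at ends",[round(float(np.polyval(pw,y)-np.polyval(p,y)),4) for y in(-.11,.125)])
E
python3 meas.py l
```

```text
33.35
== scene deck 0.09085688610907205 ((0.6280050873756409, 0.00643429160118103), (0.24183204770088196, 0.15451422333717346), 88.50584411621094)
rear edge [0.02892963 0.70448326]
front edge [0.04413807 0.5529372 ]
wall cap front [0.03240154 0.7013044 ] gap at ends [-0.0036, -0.0027]
== side deck 0.0892747859025328 ((0.6255907416343689, 0.008306331932544708), (0.25050491094589233, 0.1515297144651413), 88.02833557128906)
rear edge [0.02801996 0.70009027]
front edge [0.035774   0.55061132]
wall cap front [0.03265814 0.6985958 ] gap at ends [-0.002, -0.0009]
== wrist deck 0.09034876726195096 ((0.6216245889663696, 0.006671711802482605), (0.2411225289106369, 0.13536137342453003), 88.21566772460938)
rear edge [0.03108217 0.68893299]
front edge [0.03620138 0.55421945]
wall cap front [0.03130411 0.7019414 ] gap at ends [0.013, 0.013]
```

View pics/l_wrist.png

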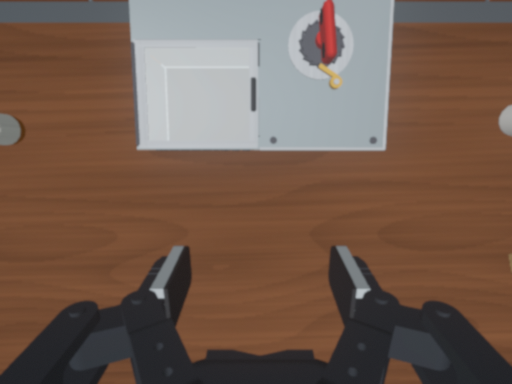

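View pics/l_scene.png

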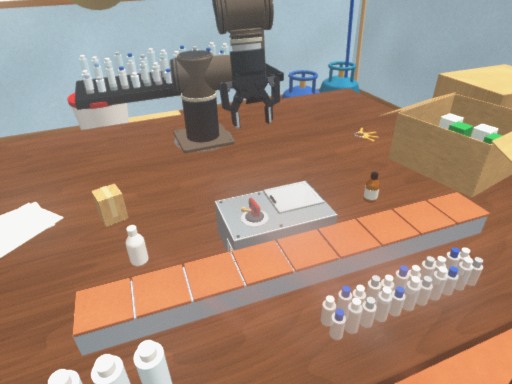

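```bash
python3 - <<'E'
from h import *
for n in("scene","side","wrist"):
    c=np.load(f"l_{n}.npz"); P,ok=cloud(c); q=P[ok]; b=c["frame"][ok].astype(int)
    r=q[(b[:,2]>1.7*b[:,1])&(b[:,2]>1.7*b[:,0])&(q[:,2]>.122)&(q[:,2]<.15)&(abs(q[:,0]-.648)<.05)&(abs(q[:,1]+.045)<.05)]
    if len(r)>8: v=cv2.fitLine(r[:,:2].astype(np.float32),cv2.DIST_HUBER,0,.001,.001).ravel(); print(n,len(r),"wing deg",np.degrees(np.arctan2(v[1],v[0])),"rect",cv2.minAreaRect(r[:,:2].astype(np.float32)))
    C2=np.array([.6275,.0075]); rel=q[:,:2]-C2; X=rel@wn[:2];Y=rel@wt[:2]
    for nm,a,bb in(("lid hinge side",.08,.105),("lid free side",.012,.035)):
        s=(abs(X+.024)<.04)&(Y>a)&(Y<bb)&(q[:,2]>.07)&(q[:,2]<.13); print(nm,s.sum(),np.median(q[s][:,2]) if s.any() else"")
    for nm,lo,hi in(("amber",(.55,.25),(.64,.36)),("white",(.55,-.35),(.63,-.25)),("carton",(.33,-.42),(.46,-.28))):
        s=np.all((q[:,:2]>lo)&(q[:,:2]<hi),1)&(q[:,2]>.01); s=q[s]; 
        if n!="wrist":print(nm,len(s),s.min(0).round(3),s.max(0).round(3))
E
```

```text
scene 30 wing deg 4.631665 rect ((0.649368405342102, -0.049674272537231445), (0.03695143759250641, 0.005501110106706619), 3.4990384578704834)
lid hinge side 193 0.09325796420682697
lid free side 189 0.09327038181501685
amber 316 [0.573 0.298 0.011] [0.607 0.333 0.087]
white 593 [ 0.57  -0.324  0.01 ] [ 0.601 -0.285  0.097]
carton 954 [ 0.346 -0.385  0.01 ] [ 0.426 -0.313  0.083]
side 33 wing deg 7.731462 rect ((0.6422804594039917, -0.05232354253530502), (0.0367024801671505, 0.00906477402895689), 12.765180587768555)
lid hinge side 111 0.09097156399191897
lid free side 102 0.09116391339190838
amber 172 [0.566 0.293 0.01 ] [0.6   0.326 0.086]
white 400 [ 0.558 -0.328  0.011] [ 0.597 -0.294  0.096]
carton 1044 [ 0.347 -0.387  0.01 ] [ 0.419 -0.313  0.083]
wrist 686 wing deg 3.4456682 rect ((0.6467986106872559, -0.04833202809095383), (0.04251781851053238, 0.008767151273787022), 4.67782735824585)
lid hinge side 2347 0.09250249697999097
lid free side 2139 0.09248205509719432
```

```bash
python3 - <<'E'
from station import *
print(status.read_t(),status.read_contact_force().round(2)); bot.close_job()
E
```

```text
33.5 [0.52 0.34 0.46]
the job is handed in; nothing more can be done
```

The trap is set: lid shut, key wound to its stop, and rear side flush along the wall. I handed the job in at 33.5 s with the tool clear of everything; no verdict is reported, so this rests on my own last measurements.

- **Lid:** I folded it over and pressed it down. Its hinge and free sides are level to within 0.2 mm, at about 93 mm height, so it is shut.
- **Key:** I wound it in two grips, half a turn and then 4 more clicks. The turning moment then rose from about 0.07 to 0.41 N m at the stop. Its angle on the trap has not changed since release, which puts it at the last click (12.49 rad). That value is inferred from the click count and the stop, not read directly.
- **Trap position:** Winding against the stop turned the trap by about 2°, and the push straightened it. Its yaw is now about -1.8°, the same as the wall. The scene and side cameras put its rear edge 1 to 4 mm past the front edge of the wall's cap. That amounts to contact, given the 2 mm calibration and depth noise.
- **One reading that disagreed:** the wrist camera gave a 13 mm gap at the wall. I discarded it because the trap's rear edge lay outside that picture.
- **Flatness and neighbours:** the deck reads about 90 mm high, so the trap is flat on the counter. Both bottles and the carton measured within a few mm of where they started (largest reading 7 mm, on the amber bottle).

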